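Open the sprung lid of an instrument box

ROBOT

A 6-joint arm with a two-finger parallel gripper is mounted at the origin on the work surface. World frame = base frame: x ahead of the robot, y to its left, z up, the work surface at z = 0. Lengths are in m, angles in rad, forces in N, time in s.
With the tool pointing down it reaches from about 0.35 to 0.775 m from the base axis. Payload 5.5 kg.
Tool frame: the origin (TCP) lies between the finger pads; the fingertips stand 22 mm ahead of it and the grasp point (between the pads) lies 3 mm ahead of it (robot.tcp_to_tips is the distance from the TCP to the fingertips, in m); z points along the fingers, x is the direction in which the jaws open and shut, and the axes are right-handed (so a half turn about z gives the same grasp; the last joint's range is limited). The gripper opens to 85 mm and grips with 20 to 120 N. Pads are 22 mm wide; open, the fingers measure 114 mm over their backs; the gripper's body (76 mm by 85 mm) begins 54 mm behind the grasp point. The pads swing forward as they close: fully open they stand 13 mm farther back than shut.
Start: joints at [1.196, 0.313, 0.046, 1.304, 0, 1.431], TCP at [0.134, 0.559, 0.253] pointing down, gripper open.
Joint ranges: [-2.76, 2.76], [-0.86, 1.69], [-1.03, 1.26], [-2.2, 2.34], [-1.47, 1.5], [-3.14, 3.14]. Speed limits (rad/s): [2.57, 2.57, 3.14, 3.14, 3.14, 3.14].

INTERFACE

Orientations are given as [roll, pitch, yaw] about the fixed x, y, z axes, in that order (R = Rz(yaw) Ry(pitch) Rx(roll)).
In Python, from cell import robot, optics gives the robot as it stands.
- The arm moves only by the shell command python3 -m handwheel 'ROWS'. ROWS is JSON, one flat list of numbers, 5 for each row, row after row: the opening, from -1 (shut) to 1 (fully open), so that 0 is half open, then the shift along the tool's x, y, z in cm, then the turn about the tool's z in degrees. In form: [hand, dx, dy, dz, spin, hand, dx, dy, dz, spin, ...]. A call has 1 to 5 rows; each row shifts and turns the commanded pose from where the row before left it, along the tool's axes as they then stand; what a row does not reach is not made up. A row lasts 1/8 s, in which the tool goes at most 62.5 mm and 10.7 degrees, less where a joint would pass 70% of its speed; a pose out of reach is approached as far as the arm can. A call is refused whole if a number of a shift passes 6.25 or a number of a turn 10.7, either way. A call with a gripper value outside its range is refused whole. The fingers move at their own pace and stop on an object; the grip force is fixed at half the most. Time passes only in rows, so rows that do not move let the fingers close. It gives the time, the measured TCP pose, the force and the opening at its end, in the units of the state.
- robot.get_state(): the state, without advancing time (a new reading comes with each control period).
- optics.capture(name): name is "side" or "top" or "wrist"; returns a dict with "color" (400x640x3 uint8, blue, green, red), "fx", "fy", "cx", "cy" (pixels), "R" (3x3) and "t" (3): a world point X has camera coordinates R X + t; the wrist camera has in their place "T_tool_cam" (4x4, takes a point from camera to tool coordinates, whose origin is the TCP and whose axes are the tool frame's). Camera axes: x right, y down, z forward; pixel columns grow to the right and rows downward; lengths in m; the calibration is good to about 2 mm. A picture is of the moment at which its call begins: read the wrist's pose just before it. There is no depth.
- robot.sign_off(): hands the job in, once; it reports no verdict.
The state is a dict: "clock": time; "qpos": joint angles; "qd": joint speeds; "joint_torque": joint torques, N m; "tool_pos": TCP position; "tool_rot": TCP orientation; "contact_force": force on the tool from outside, world axes, zero at the start; "wrist_torque": the same for the moment, N m; "finger_gap": finger opening in m.
Only numpy, scipy, OpenCV 4.12 (cv2) and the standard library are available. Lean on these libraries where they do the work, as an engineer would, in place of code of your own. Each camera call takes 0.05 s, during which the arm holds its last target.

TASK

Open the black instrument box for inspection: press its release tab down so that the spring-loaded lid lifts, then push the lid from underneath, without gripping it, all the way open to its stop. Finish with the hand clear, the tab sprung back and the lid left fully open, and leave the things around the box where they stand.

Things in the scene. Friction and masses are not known exactly. Their poses are not given: they have to be found in the camera images.
- box: Black plastic box screwed to the table, 90 (x) x 130 (y) x 60 mm high, a circuit board inside. Origin: centre of its underside, on the table; z up. Its own -x side is the front with the release tab, turned roughly to the robot (yaw -0.6 to 0.6 rad); the lid's hinge runs along y on its rear (+x) top rim.
- tab_press (a point): Point to press, on top of the steel release tab; moves with it. The tab is a paddle 32 mm wide, sticking out 38 mm from the middle of the front, sloping up outwards by 0.35 rad (about level when fully pressed). It rocks on a pin 6 mm in front of the box, 42 mm up; this point is 25 mm farther out, 53 mm up at rest. A narrow hook by the box, 67 mm up, holds the lid.
- tab (a joint): Angle of the release tab in rad: 0 at rest, 0.4 fully pressed (the press point is then about 10 mm lower); the hook lets go of the lid at about 0.2. Springs back when let go. It takes about 4 to 6 N downwards at the press point, up to twice that nearer the pin.
- lid (a joint): Opening angle of the lid in rad: 0 shut, 1.05 where the spring leaves it (within about 2 s of release), 1.92 the open stop, leaning back beyond upright. From 1.05 on there is no spring: the hinge is stiff and the lid stays where it is pushed, with 1 to 2 N. An upright finger in front of the raised lid, its tip 70 mm above the hinge, moving level towards the box's +x, pushes it; the lip passes at most 97 mm above the hinge.
- lid_edge (a point): Middle of the lid's front edge, on the lid's lower face; moves with the lid. The lid is a flat grey plate, 90 mm from hinge to front edge, 130 mm wide, 5 mm thick, with a small steel lip 6 mm beyond this point that the hook holds, and a raised outer panel, 74 x 114 x 3 mm, centred on its top face. With the lid up, fingers on that panel count as gripping the lid.
- lid_hinge (a point): Middle of the lid's hinge line, at the rear top rim of the box, 60 mm above the table; fixed to the box. The hinge line runs along the box's y.
- stop_button: Bystander: loose emergency stop button, red mushroom head 40 mm across on a black block 42 mm square, 70 mm high in all. Origin: centre of its underside. Stands beside the box.
- coasters: Bystander: loose stack of round coasters, 92 mm across, 16 mm high. Origin: centre of its underside.
- small_case: Bystander: loose plain aluminium case without tab or lid, 90 x 60 x 34 mm. Origin: centre of its underside.
- pen: Bystander: loose orange pen lying flat, 134 mm long, 11 mm thick. Origin: under the middle of its barrel; x along the pen.
Things that resemble listed ones, but are neither listed nor needed, are in the scene too. Several things look just like the box: the one meant starts farthest to the robot's left.

How it is judged:
On the way, in this order (a step that is already met when the one before it is completed fails the run):
1. the release tab is pressed down (value of joint tab above 0.15 rad).
2. the lid has sprung up (value of joint lid above 0.6 rad), for 0.1 s.
At the end, for the whole second after the job is handed in: The lid is open by more than 1.72 rad (its stop is at 1.92) and at rest, the tab is back up (under 0.06 rad), and each bystander is within 20 mm of where it began (value of joint lid above 1.72 rad and velocity of joint lid between -0.05 and 0.05 rad/s and value of joint tab below 0.06 rad and distance of each of stop_button, coasters, small_case, pen from where it was at the start of the episode below 0.02 m); the robot touches nothing.
It fails at once if the stop button is moved by more than 20 mm (distance of stop_button from where it was at the start of the episode above 0.02 m).
It fails at once if the stack of coasters is moved by more than 20 mm (distance of coasters from where it was at the start of the episode above 0.02 m).
It fails at once if the small case is moved by more than 20 mm (distance of small_case from where it was at the start of the episode above 0.02 m).
It fails at once if the pen is moved by more than 20 mm (distance of pen from where it was at the start of the episode above 0.02 m).
It fails at once if the raised lid is gripped or pulled (fingers on its outer face with more than 2 N) (value of joint lid above 0.6 rad and contact force between the fingers and lid_c2 above 2 N).
It also fails if it takes over 43 s, if anything falls off the work surface, if the arm or the gripper's body presses on something with over 40 N, if the wrist force passes 120 N, or if a joint passes its speed limit or range.

## Working session

There is one attempt and no reset: what is moved stays moved. The work goes in short steps, Python scripts to look and compute and a shell command to move; the robot and the scene stay as the last step left them, time stands still between calls to the robot, and variables do not carry over. Pictures are saved under pics/ and viewed, and the job is handed in when it is done.

```bash
ls; mkdir -p pics
python3 - <<'E'
from cell import robot, optics
import cv2
s=robot.get_state();print(s)
for n in ["side","top","wrist"]:
    c=optics.capture(n);cv2.imwrite(f"pics/{n}0.png",c["color"])
    print(n,{k:(v.tolist() if hasattr(v,'tolist') else v) for k,v in c.items() if k!="color"})
E
```

```text
pics
{'clock': 0.0, 'qpos': array([ 1.19642115e+00,  3.14024272e-01,  4.49481605e-02,  1.30359944e+00,
       -1.74642196e-06,  1.43117940e+00]), 'qd': array([-0.00012197, -0.00056416, -0.00058009, -0.00039083, -0.00056859,
       -0.00044463]), 'joint_torque': array([ 1.70029307e-03, -4.80622458e+01,  2.98534441e+01,  1.92253356e-02,
       -5.30079080e-05, -7.83654826e-06]), 'tool_pos': array([0.13358969, 0.55876753, 0.25238266]), 'tool_rot': array([-3.14133286e+00,  1.86117841e-03,  1.33603832e+00]), 'contact_force': array([ 0.42334812,  0.56297927, -0.78078539]), 'wrist_torque': array([0.04312067, 0.01309288, 0.00064234]), 'finger_gap': 0.08547800080747867}
side {'fx': 375.8975633952663, 'fy': 375.8975633952663, 'cx': 319.3824451230931, 'cy': 194.97354243399593, 'R': [[-0.9991511473639055, -0.04107303958981005, 0.0031607183115479973], [-0.034174869571026674, 0.7836095387893688, -0.6203129605353381], [0.023001369767784954, -0.6198944233796324, -0.7843480355375657]], 't': [0.48095446470604547, 0.013081882912333778, 1.1513713838092015]}
top {'fx': 363.4605908381636, 'fy': 363.4605908381636, 'cx': 324.536226834188, 'cy': 195.80605899264393, 'R': [[-0.006549062402447051, -0.9999634962402156, -0.005487801808832245], [-0.9935524043528245, 0.007128038963937604, -0.113149506694683], [0.11318449357739062, 0.004711395501627473, -0.9935628179265048]], 't': [0.03499307716881481, 0.4844303751680281, 1.0458185316783963]}
wrist {'fx': 282.0879579378176, 'fy': 282.0879579378176, 'cx': 319.6363295133188, 'cy': 202.25483563107224, 'T_tool_cam': [[0.9999985444130157, 0.0015265697639467576, -0.0007620738838791116, 0.0007025766865726979], [-0.0012424516237540832, 0.9576391325277538, 0.28796831104385856, -0.07334385611657215], [0.0011693954896943566, -0.2879669450409989, 0.9576396352897794, -0.12022095447331532], [0.0, 0.0, 0.0, 1.0]]}
```

View pics/top0.png

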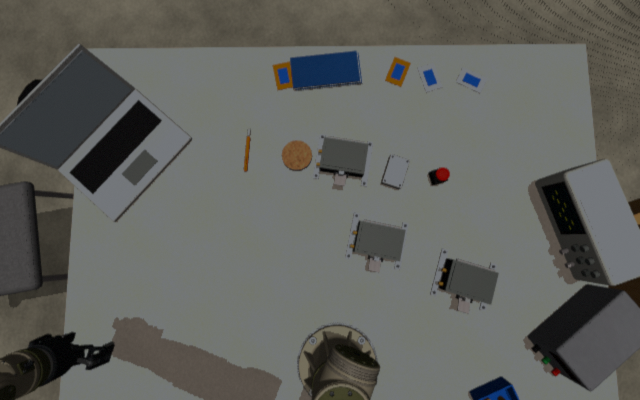

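View pics/side0.png

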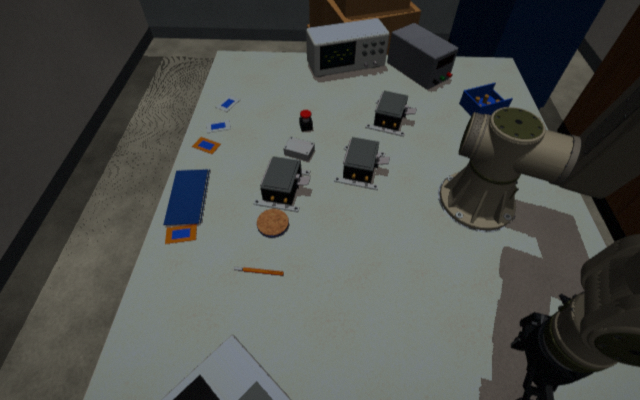

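View pics/wrist0.png

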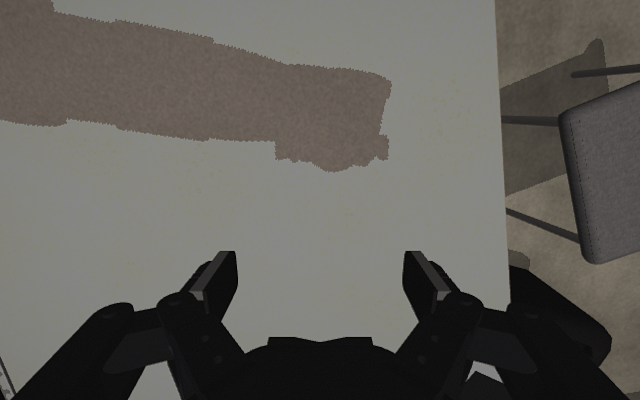

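The top view shows three boxes, at about (344,157), (380,241) and (470,282). The one farthest left (+y) should be the first. The coasters are at (297,155), the case at (396,171), the button at (440,176) and the pen at (247,150).

```bash
cat > h.py <<'E'
from cell import robot, optics
import numpy as np, cv2
from scipy.spatial.transform import Rotation as Ro
def cam(n):
    s=robot.get_state(); c=optics.capture(n); c=dict(c)
    if n=="wrist":
        T=np.array(c["T_tool_cam"]); Rt=Ro.from_euler('xyz',s["tool_rot"]).as_matrix()
        Rwc=Rt@T[:3,:3]; o=Rt@T[:3,3]+s["tool_pos"]
        c["R"]=Rwc.T; c["t"]=-Rwc.T@o
    c["R"]=np.array(c["R"]);c["t"]=np.array(c["t"])
    return c
def ray(c,u,v):
    d=c["R"].T@np.array([(u-c["cx"])/c["fx"],(v-c["cy"])/c["fy"],1.]); return -c["R"].T@c["t"],d/np.linalg.norm(d)
def onz(c,u,v,z):
    o,d=ray(c,u,v); return o+d*(z-o[2])/d[2]
def pix(c,X):
    p=c["R"]@np.array(X)+c["t"]; return np.array([c["cx"]+c["fx"]*p[0]/p[2],c["cy"]+c["fy"]*p[1]/p[2]])
E
python3 - <<'E'
from h import *
c=cam("top");s=cam("side")
for n,u,v,z in [("box",344,157,.065),("b2",380,241,.065),("b3",470,282,.065),("coast",297,155,.016),("case",396,171,.034),("btn",442,174,.07),("pen",247,150,.011),("tab",338,184,.055)]:
    print(n,onz(c,u,v,z).round(3))
im=c["color"][110:220,220:470]; cv2.imwrite("pics/topc.png",cv2.convertScaleAbs(cv2.resize(im,None,fx=3.2,fy=3.2,interpolation=cv2.INTER_CUBIC),alpha=1.6))
im=s["color"][100:250,220:400]; cv2.imwrite("pics/sidec.png",cv2.convertScaleAbs(cv2.resize(im,None,fx=4,fy=4,interpolation=cv2.INTER_CUBIC),alpha=1.6))
E
```

```text
box [ 0.593 -0.025  0.065]
b2 [ 0.352 -0.123  0.065]
b3 [ 0.237 -0.37   0.065]
coast [0.611 0.114 0.016]
case [ 0.556 -0.18   0.034]
btn [ 0.54  -0.304  0.07 ]
pen [0.629 0.267 0.011]
tab [ 0.516 -0.008  0.055]
```

View pics/topc.png

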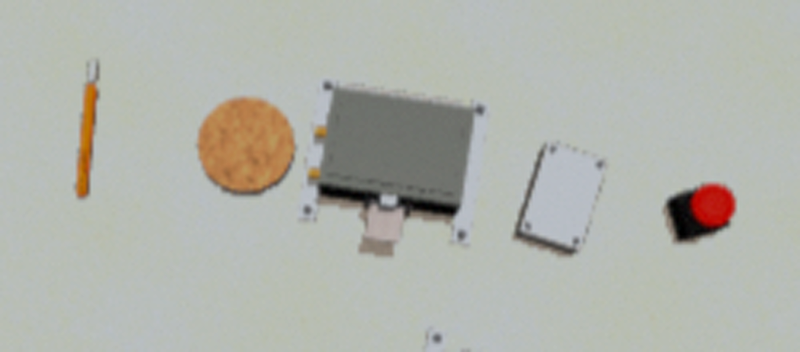

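View pics/sidec.png

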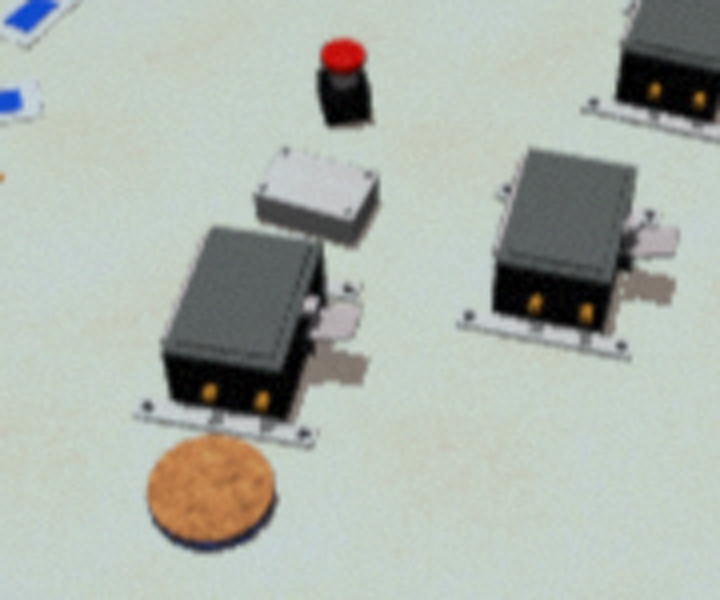

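Run:
```python
from h import *
c=cam("top");s=cam("side")
f=lambda u,v:(u/3.2+220,v/3.2+110)
g=lambda u,v:(u/4+220,v/4+100)
A=[onz(c,*f(*p),.003)[:2] for p in [(327,86),(481,109),(461,235),(307,210)]]
print("screws top",np.round(A,4),np.mean(A,0))
L=[onz(c,*f(*p),.065)[:2] for p in [(333,88),(476,108),(463,209),(318,186)]]
print("lid top",np.round(L,4),np.mean(L,0))
for P in (A,L):
    P=np.array(P)
    print([np.linalg.norm(P[i]-P[(i+1)%4]).round(3) for i in range(4)])
    for a,b in ((0,3),(1,2)): d=P[a]-P[b]; print("yaw",np.arctan2(d[1],d[0]))
    for a,b in ((0,1),(3,2)): d=P[a]-P[b]; print("yaw'",np.arctan2(-d[0],d[1]))
S=[onz(s,*g(*p),.065)[:2] for p in [(165,350),(210,228),(325,242),(282,367)]]
S=np.array(S);print("lid side",S.round(4),S.mean(0))
print("tab top",onz(c,*f(383,222),.053),onz(s,*g(338,322),.053), "tip", onz(c,*f(380,240),.058), onz(s,*g(358,325),.058))
# gray mask of lid in top view
hsv=c["color"].astype(int)
r=c["color"][125:190,305:385]; m=((r.mean(2)>40)&(r.mean(2)<105)).astype(np.uint8)
m=cv2.morphologyEx(m,cv2.MORPH_OPEN,np.ones((5,5)))
cs,_=cv2.findContours(m,0,1);k=max(cs,key=cv2.contourArea)
b=cv2.boxPoints(cv2.minAreaRect(k))+[305,125]
B=np.array([onz(c,*p,.067)[:2] for p in b]);print("mask",b.round(1),B.round(4),B.mean(0),[np.linalg.norm(B[i]-B[(i+1)%4]).round(3) for i in range(4)])
```

```text
screws top [[ 0.6701  0.0378]
 [ 0.6463 -0.1097]
 [ 0.5243 -0.0883]
 [ 0.5494  0.0575]] [ 0.59752989 -0.02566919]
lid top [[ 0.6507  0.0318]
 [ 0.6312 -0.0975]
 [ 0.5387 -0.084 ]
 [ 0.5606  0.0458]] [ 0.59529675 -0.02598167]
[np.float64(0.149), np.float64(0.124), np.float64(0.148), np.float64(0.122)]
yaw -0.1618974600651582
yaw -0.17428670933204057
yaw' -0.15999542523677834
yaw' -0.17033461938400066
[np.float64(0.131), np.float64(0.093), np.float64(0.132), np.float64(0.091)]
yaw -0.1546467900431176
yaw -0.14515428942524836
yaw' -0.15045817817442053
yaw' -0.16719092063016566
lid side [[ 0.6494  0.0353]
 [ 0.6312 -0.0885]
 [ 0.5408 -0.0775]
 [ 0.563   0.0475]] [ 0.59608964 -0.02081138]
tab top [ 0.52936025 -0.01266121  0.053     ] [ 0.52645465 -0.00712315  0.053     ] tip [ 0.51220406 -0.00959042  0.058     ] [ 0.51098788 -0.00058364  0.058     ]
mask [[315.4 167.1]
 [320.3 135.3]
 [368.6 142.8]
 [363.8 174.5]] [[ 0.5634  0.0572]
 [ 0.6567  0.0427]
 [ 0.6335 -0.097 ]
 [ 0.5407 -0.0812]] [ 0.59856757 -0.01955785] [np.float64(0.094), np.float64(0.142), np.float64(0.094), np.float64(0.14)]
```

Box centre is about (0.596, -0.024) with yaw -0.16. The lid measures 131 x 92 mm, which matches the given size. I'll move over the tab at height with the hand shut.

```bash
python3 -m handwheel '[-1,-1.5,1.6,0,0,-1,-3.8,4.1,0,0,-1,-3.8,4.1,0,0,-1,-3.8,4.1,0,0,-1,-3.8,4.1,0,0]'; python3 -m handwheel '[-1,-3.8,4.1,0,0,-1,-3.8,4.1,0,0,-1,-3.8,4.1,0,0,-1,-3.8,4.1,0,0,-1,-3.8,4.1,0,0]'
python3 -m handwheel '[-1,-3.8,4.1,0,0,-1,-3.8,4.1,0,0,-1,-2,2.0,0,0,-1,0,0,0,-4.3,-1,0,0,0,0]'
python3 - <<'E'
from h import *
c=cam("wrist");s=robot.get_state();print(s["tool_pos"],s["tool_rot"],s["finger_gap"])
cv2.imwrite("pics/w1.png",cv2.convertScaleAbs(c["color"],alpha=1.6))
for P in [(.521,-.012,.053),(.640,-.031,.06)]: print(pix(c,P))
E
```

```text
clock: 0.98
tool_pos: [0.2707, 0.3535, 0.2535]
tool_rot: [3.141, -0.001, 1.337]
contact_force: [1.6, 0.4, 0.8]
finger_gap: 0.0
clock: 1.6
tool_pos: [0.426, 0.1208, 0.2536]
tool_rot: [3.141, -0.001, 1.336]
contact_force: [0.6, 0.3, 0.3]
finger_gap: 0.0
clock: 2.22
tool_pos: [0.5021, 0.0049, 0.2531]
tool_rot: [-3.141, -0.0, 1.409]
contact_force: [0.2, -0.3, -0.3]
finger_gap: 0.0
[0.50191397 0.0053048  0.25321521] [-3.14132409e+00 -8.72018656e-05  1.40951652e+00] -0.00014662657452844954
[307.68961937 201.02984023]
[308.78271946 292.63505736]
```

View pics/w1.png

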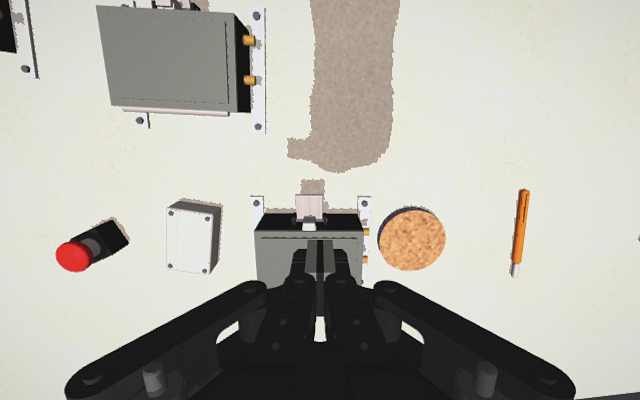

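The wrist picture shows the paddle at columns 297-323, rows 194-220, close to the prediction of (308,201). I'll check this numerically.

Run:
```python
from h import *
c=cam("wrist")
for n,u,v,z in [("tipL",297,194.5,.0565),("tipR",323,194.5,.0565),("lidfrontL",254,232,.065),("lidfrontR",363,231,.065),("botL",263,213,.0),("botR",363,214,0),("screwL",256,203,.003),("screwR",364,203,.003)]: print(n,onz(c,u,v,z).round(4))
cv2.imwrite("pics/w1c.png",cv2.resize(cv2.convertScaleAbs(c["color"][170:300,230:400],alpha=1.8),None,fx=4.5,fy=4.5,interpolation=cv2.INTER_CUBIC))
```

```text
tipL [ 0.5101 -0.0223  0.0565]
tipR [0.515  0.0076 0.0565]
lidfrontL [ 0.545  -0.0796  0.065 ]
lidfrontR [0.5641 0.0474 0.065 ]
botL [ 0.5433 -0.0812  0.    ]
botR [0.567  0.0567 0.    ]
screwL [ 0.5266 -0.0868  0.003 ]
screwR [0.5502 0.0596 0.003 ]
```

View pics/w1c.png

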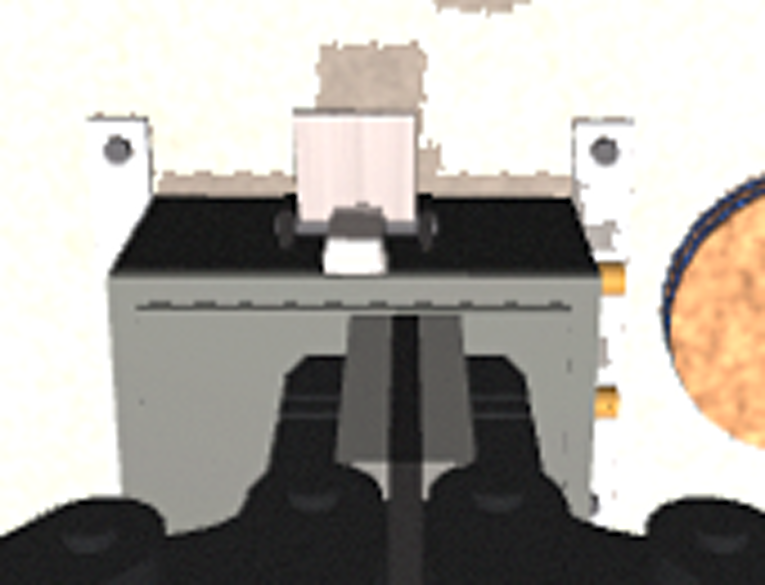

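```bash
python3 -c "
from cell import robot;print(robot.tcp_to_tips)"; python3 -m handwheel '[-1,-1.2,1.9,2,0,-1,0,0,4,0,-1,0,0,4,0,-1,0,0,4,0,-1,0,0,2.2,0]'; python3 -m handwheel '[-1,0,0,0,0,-1,0,0,0,0]'
python3 - <<'E'
from h import *
c=cam("wrist");
cv2.imwrite("pics/w2.png",cv2.convertScaleAbs(c["color"],alpha=1.6))
c=cam("side");cv2.imwrite("pics/s2.png",cv2.resize(cv2.convertScaleAbs(c["color"][120:230,220:360],alpha=1.6),None,fx=5,fy=5,interpolation=cv2.INTER_CUBIC))
E
```

```text
0.022
clock: 2.95
tool_pos: [0.5174, -0.0086, 0.0894]
tool_rot: [-3.139, -0.0, 1.411]
contact_force: [0.7, 0.0, 0.4]
finger_gap: 0.0004
clock: 3.2
tool_pos: [0.5195, -0.0092, 0.0924]
tool_rot: [3.14, -0.0, 1.411]
contact_force: [1.1, 0.5, 0.2]
finger_gap: -0.0001
```

View pics/w2.png

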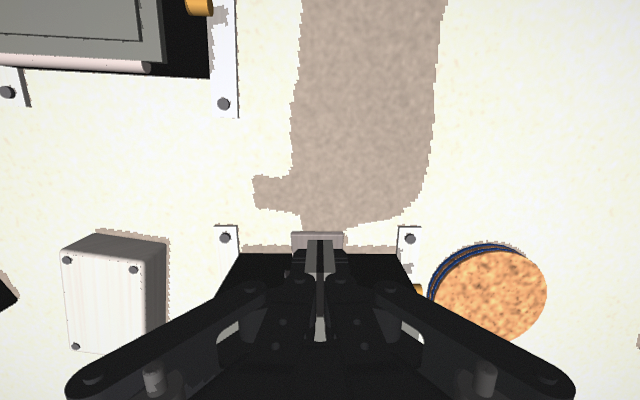

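View pics/s2.png

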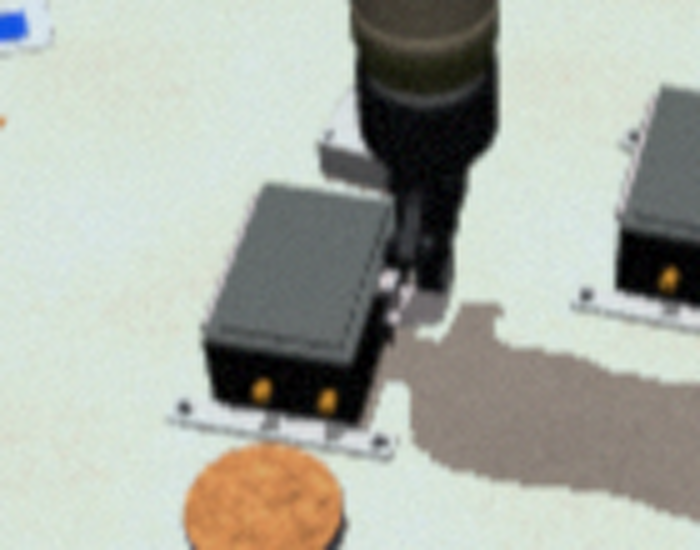

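The fingers sit over the outer half of the paddle: paddle columns 291-343, fingers about 320. Pressing.

```bash
python3 -m handwheel '[-1,0,0,0.6,0,-1,0,0,0.6,0,-1,0,0,0.5,0]';  python3 -m handwheel '[-1,0,0,0.4,0,-1,0,0,0.3,0,-1,0,0,0,0]'
```

```text
clock: 3.68
tool_pos: [0.518, -0.0093, 0.0739]
tool_rot: [-3.14, -0.0, 1.411]
contact_force: [-3.3, -0.1, 3.9]
finger_gap: -0.0005
clock: 4.05
tool_pos: [0.5185, -0.0094, 0.067]
tool_rot: [-3.141, -0.0, 1.411]
contact_force: [-3.4, -0.0, 3.2]
finger_gap: 0.0001
```

Run:
```python
from h import *
c=cam("side");cv2.imwrite("pics/s3.png",cv2.resize(cv2.convertScaleAbs(c["color"][120:230,220:360],alpha=1.6),None,fx=5,fy=5,interpolation=cv2.INTER_CUBIC))
```

```text
(no output)
```

View pics/s3.png

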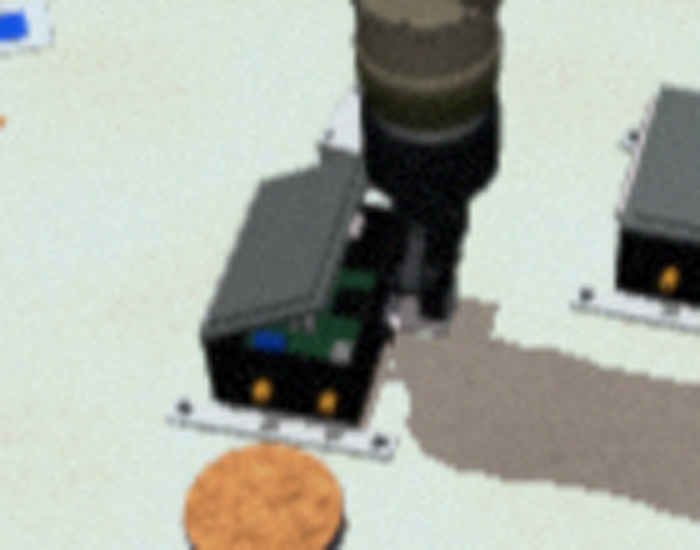

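The lid is released and rising. I'll hold for a moment, then lift.

```bash
python3 -m handwheel '[-1,0,0,0,0,-1,0,0,0,0,-1,0,0,0,0,-1,0,0,0,0,-1,0,0,0,0]'; python3 -m handwheel '[-1,0,0,0,0,-1,0,0,0,0,-1,0,0,0,0,-1,0,0,0,0,-1,0,0,0,0]';python3 -m handwheel '[-1,0,0,-1,0,-1,0,-1,-2,0,-1,0,-1,-3,0,-1,0,0,-2.5,0,-1,0,0,0,0]'; python3 -m handwheel '[-1,0,0,0,0,-1,0,0,0,0]'
python3 - <<'E'
from h import *
c=cam("side");cv2.imwrite("pics/s4.png",cv2.resize(cv2.convertScaleAbs(c["color"][90:230,220:360],alpha=1.6),None,fx=4,fy=4,interpolation=cv2.INTER_CUBIC))
c=cam("wrist");cv2.imwrite("pics/w4.png",cv2.convertScaleAbs(c["color"],alpha=1.6))
E
```

```text
clock: 4.72
tool_pos: [0.5191, -0.0095, 0.0674]
tool_rot: [3.141, -0.0, 1.411]
contact_force: [-1.6, 0.4, 4.7]
finger_gap: 0.0
clock: 5.35
tool_pos: [0.5191, -0.0095, 0.0673]
tool_rot: [3.141, -0.0, 1.411]
contact_force: [-1.1, -0.4, 3.4]
finger_gap: 0.0001
clock: 5.98
tool_pos: [0.5009, -0.0066, 0.1546]
tool_rot: [3.137, 0.0, 1.411]
contact_force: [0.9, 0.9, -0.0]
finger_gap: 0.0002
clock: 6.22
tool_pos: [0.4985, -0.0062, 0.1512]
tool_rot: [-3.14, -0.0, 1.411]
contact_force: [-0.9, 1.1, -1.0]
finger_gap: 0.0004
```

View pics/s4.png

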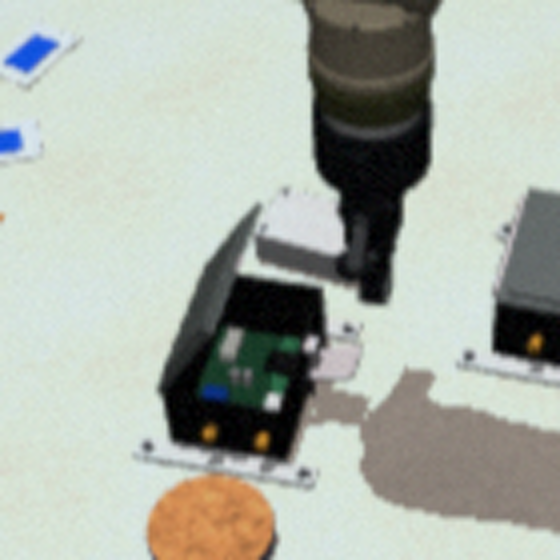

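View pics/w4.png

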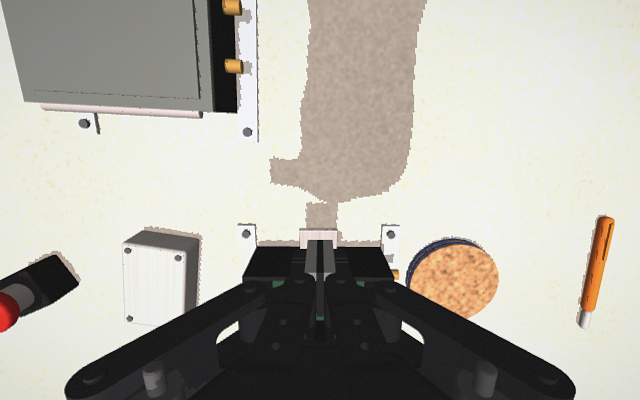

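The lid is up at its spring angle and the tab is back up. The fingertips are 69 mm above the hinge. Pushing level towards box +x.

```bash
python3 -m handwheel '[-1,0,2,0,0,-1,0,3,0,0,-1,0,2,0,0,-1,0,1,0,0,-1,0,1,0,0]'; python3 -m handwheel '[-1,0,1,0,0,-1,0,1,0,0,-1,0,1,0,0,-1,0,1,0,0,-1,0,0.5,0,0]'; python3 -m handwheel '[-1,0,0.5,0,0,-1,0,0.5,0,0,-1,0,0,0,0]'
python3 - <<'E'
from h import *
c=cam("side");cv2.imwrite("pics/s5.png",cv2.resize(cv2.convertScaleAbs(c["color"][70:230,200:360],alpha=1.6),None,fx=3.5,fy=3.5,interpolation=cv2.INTER_CUBIC))
E
```

```text
clock: 6.95
tool_pos: [0.5874, -0.0205, 0.1517]
tool_rot: [-3.139, -0.0, 1.411]
contact_force: [-1.1, -0.3, 2.4]
finger_gap: -0.0001
clock: 7.58
tool_pos: [0.6332, -0.0279, 0.1522]
tool_rot: [3.141, -0.0, 1.411]
contact_force: [-0.6, 0.2, 0.4]
finger_gap: 0.0005
clock: 7.95
tool_pos: [0.6428, -0.0294, 0.1522]
tool_rot: [3.141, -0.0, 1.411]
contact_force: [-0.3, 0.3, 0.2]
finger_gap: 0.0002
```

View pics/s5.png

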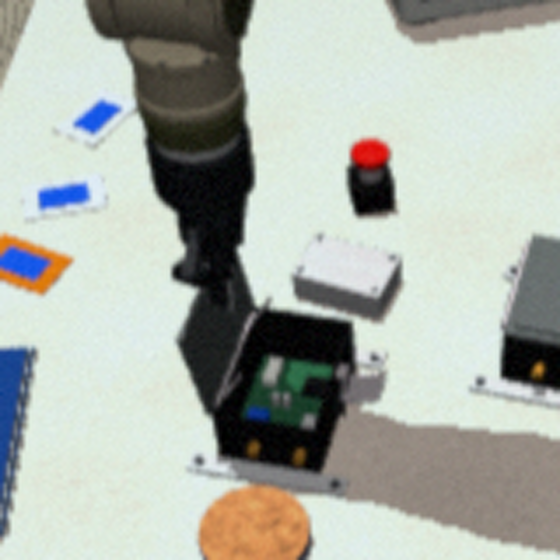

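```bash
python3 -m handwheel '[-1,0,0.5,0,0,-1,0,0.4,0,0,-1,0,0,0,0]'; python3 -m handwheel '[-1,0,0.3,0,0,-1,0,0.3,0,0,-1,0,0,0,0]'
```

```text
clock: 8.38
tool_pos: [0.6517, -0.0309, 0.1523]
tool_rot: [3.141, -0.0, 1.411]
contact_force: [1.0, 1.3, -0.5]
finger_gap: 0.0001
clock: 8.75
tool_pos: [0.6575, -0.0319, 0.1523]
tool_rot: [3.141, -0.0, 1.411]
contact_force: [-0.6, -0.2, 0.3]
finger_gap: -0.0004
```

```bash
python3 -m handwheel '[-1,0,0.3,0,0,-1,0,0,0,0]'; python3 -m handwheel '[-1,0,0.3,0,0,-1,0,0,0,0]'
python3 - <<'E'
from h import *
c=cam("side");cv2.imwrite("pics/s6.png",cv2.resize(cv2.convertScaleAbs(c["color"][100:220,220:340],alpha=2.2),None,fx=5,fy=5,interpolation=cv2.INTER_CUBIC))
E
```

```text
clock: 9.0
tool_pos: [0.6587, -0.032, 0.1522]
tool_rot: [-3.139, 0.0, 1.411]
contact_force: [-5.2, -0.0, 3.3]
finger_gap: 0.0001
clock: 9.25
tool_pos: [0.6591, -0.032, 0.1521]
tool_rot: [-3.134, 0.0, 1.411]
contact_force: [-11.3, 2.0, 6.8]
finger_gap: -0.0
```

View pics/s6.png

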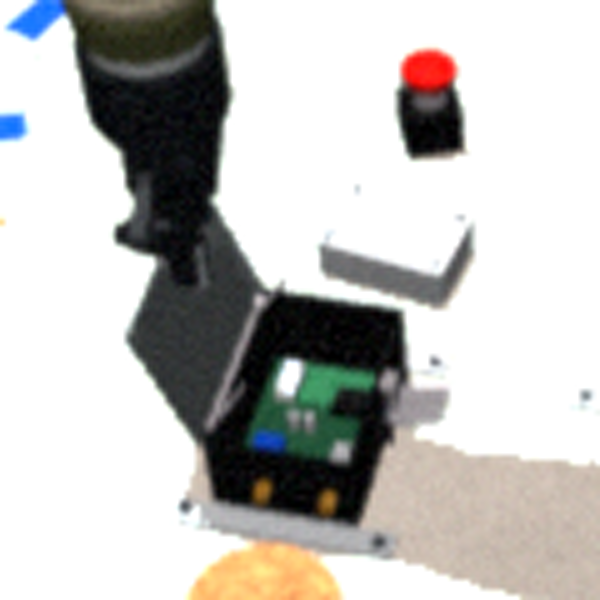

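The force rose to 11 N at the expected stop position, and the picture shows the lid leaning back. I'll back off level, then raise the hand and check.

```bash
python3 -m handwheel '[-1,0,-1,0,0,-1,0,-3,0,0,-1,0,-5,0,0,-1,0,-5,-2,0,-1,0,-4,-4,0]'; python3 -m handwheel '[-1,0,0,-4,0,-1,0,0,0,0,-1,0,0,0,0,-1,0,0,0,0]'
python3 - <<'E'
from h import *
c=cam("side");cv2.imwrite("pics/s7.png",cv2.resize(cv2.convertScaleAbs(c["color"][80:250,200:370],alpha=1.8),None,fx=3.5,fy=3.5,interpolation=cv2.INTER_CUBIC))
c=cam("top");cv2.imwrite("pics/t7.png",cv2.resize(cv2.convertScaleAbs(c["color"][110:220,220:470],alpha=1.8),None,fx=3.2,fy=3.2,interpolation=cv2.INTER_CUBIC))
print(robot.get_state()["contact_force"])
E
```

```text
clock: 9.93
tool_pos: [0.4825, -0.0036, 0.2115]
tool_rot: [-3.139, -0.0, 1.411]
contact_force: [0.5, -0.2, 0.4]
finger_gap: -0.0
clock: 10.42
tool_pos: [0.485, -0.004, 0.2511]
tool_rot: [-3.14, -0.0, 1.411]
contact_force: [0.1, -0.5, -0.2]
finger_gap: -0.0
[-1.01988251  0.14267212 -1.19280527]
```

View pics/s7.png

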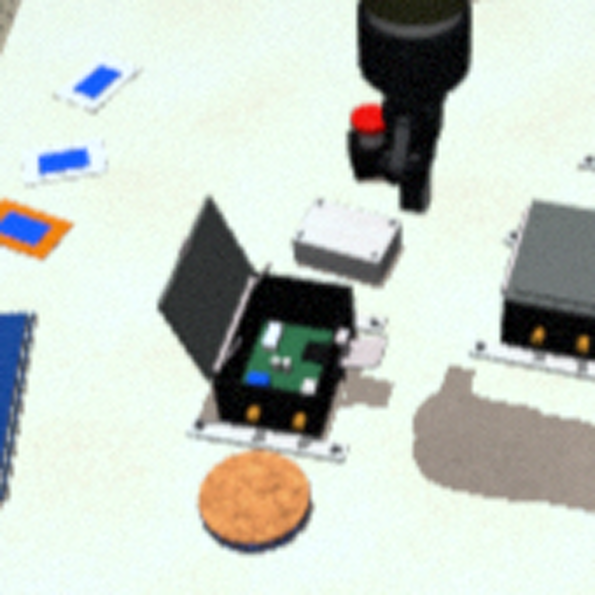

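View pics/t7.png

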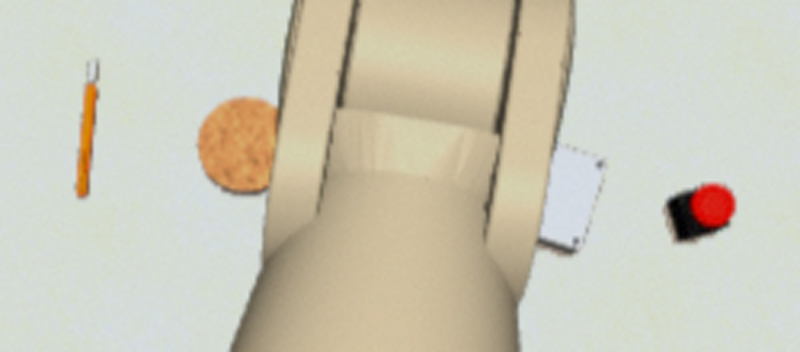

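Run:
```python
from h import *
c=cam("side");H=np.array([.642,-.029,.06]);ex=np.array([.988,-.155,0]);ey=np.array([.155,.988,0])
for th in (1.5,1.72,1.85,1.92):
    print(th,[((pix(c,H-ex*.09*np.cos(th)+np.array([0,0,.09*np.sin(th)])+ey*y)-[200,80])*3.5).round(0).tolist() for y in (.065,-.065)])
print([((pix(c,H+ey*y)-[200,80])*3.5).round(0).tolist() for y in (.065,-.065)])
```

```text
1.5 [[206.0, 308.0], [251.0, 196.0]]
1.72 [[182.0, 305.0], [229.0, 193.0]]
1.85 [[168.0, 305.0], [216.0, 194.0]]
1.92 [[161.0, 306.0], [210.0, 195.0]]
[[212.0, 380.0], [254.0, 270.0]]
```

The observed lid corners, (160,307) and (208,197), match the prediction for 1.92 rad. Handing in.

```bash
python3 -c "
from cell import robot;print(robot.sign_off())"
```

```text
the job is handed in; nothing more can be done
None
```

The box farthest to the robot's left is open with its lid at the stop, and I handed the job in at about 10.5 s. I pressed its tab with the shut fingertips until the lid sprang up. I then pushed the lid from underneath, moving level, until the force rose to about 11 N where the stop was expected. Finally I backed the hand off and raised it clear.

Last checks:
- **Lid:** in the side picture its corners matched the prediction for 1.92 rad to within about 2 px of the enlarged picture.
- **Tab:** it appears back up in the side picture. I did not measure its angle.
- **Bystanders:** the pen, stop button, coasters and case look unmoved by eye. The arm partly hid the coasters and case in the last top view, but both show in full in the side view.
- **Hand:** the force on it read about 1 N or less per axis, which is noise, and it touches nothing.

No check failed or disagreed.

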